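Clear the tap ledge and hold the soap pump half drawn to show its seal

TASK

Clear the two leftover ends of black soap off the basin's tap ledge into the small open steel waste bin, so that nothing drops into the soap dispenser. Then draw the dispenser's pump straight up in its collar, gently and without wrenching it sideways or letting it come right out, until the rubber sealing ring on its barrel stands clear above the collar while the lower end of the barrel is still well inside, and finish holding it steady there, in the gripper, so that I can look over the seal. Leave the bin standing and the canister, trinket box, hair clip and tongue scraper as they are.

Things in the scene. Friction and masses are not known exactly. Their poses are not given: they have to be found in the camera images.
- basin: White ceramic wash basin, fixed on the counter, 360 (x) x 440 (y) x 120 mm high. Origin: centre of its underside; z up. The open bowl is on its -x side, towards the robot; the flat tap ledge, 120 mm above the counter, runs along the far side from x = 70 to 180 mm, over the full width.
- tap (a point): Foot of the steel mixer tap, fixed on the tap ledge at (125, 0, 120) mm in the basin's frame: a column 42 mm thick, 120 mm tall, spout and lever pointing to the basin's -x.
- collar (a point): Centre of the top of the dispenser's square steel collar plate (46 x 46 mm, 4 mm thick) on the tap ledge, at (125, 115, 124) mm in the basin's frame, with the basin's axes. The round upright bore in it is 25.6 mm wide and 69 mm deep, open below; a pull that strays sideways binds. The pump's shoulder rests on it.
- pump: Soap-dispenser pump, loose, 110 to 210 g, in the collar's bore; it slides freely up and falls back if let go. Origin: on its axis, under its round shoulder (36 mm wide, 5 mm thick), level with collar when home; z up, spout along -x. Below the origin: white barrel 24 mm wide down to -62 mm, with the sealing ring; then an 8 mm dip tube to -105 mm.
- pump_head (a point): Centre of the pump's steel head, on its axis, 29 mm above pump's origin: a block with flat sides, 36 (x) x 26 (y) x 30 mm high, on a 14 mm neck, with the pump's axes. A thin spout reaches 70 mm from the axis to -x at its upper part. The head is locked: it does not press in.
- seal_ring (a point): Centre of the black rubber sealing ring round the pump's barrel, 25 mm wide, 4 mm high, 20 mm below pump's origin and 42 mm above the barrel's lower end; hidden in the bore at first.
- soap_a: Leftover end of black bar soap, a rounded block 26 (x) x 42 (y) x 16 mm high, about 20 g, lying loose on the tap ledge. Origin: centre of its underside.
- soap_b: Leftover end of black bar soap, a rounded block 28 (x) x 34 (y) x 18 mm high, about 20 g, lying loose on the tap ledge. Origin: centre of its underside.
- bin: Small open round steel waste bin, 130 mm wide at the rim, 150 mm high, 3 mm wall, 0.7 kg, standing loose on the counter to the left or to the right of the basin. Origin: centre of its underside; z up.
- canister: Round frosted glass canister with wooden lid and knob, 96 mm wide, 140 mm high, loose on the counter on the other side of the basin from the bin. Origin: centre of its underside. To be left alone.
- trinket_box: Round ceramic trinket box, 82 mm wide, 58 mm high, loose on the counter to the right (-y) of the basin. Origin: centre of its underside. To be left alone.
- hair_clip: Plastic claw hair clip, 76 x 45 x 43 mm high, loose on the counter at the right (-y). Origin: centre of its underside. To be left alone.
- tongue_scraper: U-shaped steel tongue scraper, 130 x 60 x 6 mm, lying loose on the counter at the left (+y) beyond the bin's place. Origin: centre of the bow, on the counter. To be left alone.

How it is judged:
By the outcome, as a careful person would: the job done as asked, in the order asked, and still so for the second after the job is handed in, while the arm keeps its last pose, push and grip.
It also fails if it takes over 72 s, if anything falls off the work surface, if the arm or the gripper's body presses on something with over 40 N, if the wrist force passes 120 N, or if a joint passes its speed limit or range.

ROBOT

A 6-joint arm with a two-finger parallel gripper is mounted at the origin on the work surface. World frame = base frame: x ahead of the robot, y to its left, z up, the work surface at z = 0. Lengths are in m, angles in rad, forces in N, time in s.
With the tool pointing down it reaches from about 0.425 to 1.125 m from the base axis. Payload 14.9 kg.
Tool frame: the origin (TCP) lies midway between the tips of the shut fingers; the grasp point (between the pads) lies bot.hold_point_z behind it (bot.hold_point_z is the distance from the TCP to the grasp point, in m); z points along the fingers, y is the line along which they close (so a half turn about z gives the same grasp; the last joint's range is limited). The gripper opens to 91 mm and grips with 3 to 60 N. Pads are 32 mm wide; open, the fingers measure 118 mm over their backs; the gripper's body (76 mm by 178 mm) begins 60 mm behind the grasp point.
Start: joints at [-1.337, 0.379, 1.734, -0, 1.028, -0.033], TCP at [0.185, -0.675, 0.214] pointing down, gripper open.
Joint ranges: [-2.77, 2.77], [-0.74, 2.19], [0, 2.66], [-1.06, 4.2], [0.31, 2.87], [-3.08, 3.08]. Speed limits (rad/s): [1.89, 1.89, 2.39, 3.14, 3.14, 3.14].

INTERFACE

Orientations are given as [roll, pitch, yaw] about the fixed x, y, z axes, in that order (R = Rz(yaw) Ry(pitch) Rx(roll)).
In Python, from bench import bot, optics gives the robot as it stands.
- The arm moves only by the shell command python3 -m pendant 'ROWS'. ROWS is JSON, a list of rows, each an object with "translation": the shift along the tool's x, y, z in mm, a list of three; "dr": the turn, a rotation vector about the tool's x, y, z in rad, a list of three; "claw": the finger opening in mm, from 0 to 91.2. In form: [{"translation": [dx, dy, dz], "dr": [ax, ay, az], "claw": claw}, ...]. A call has 1 to 10 rows; each row shifts and turns the commanded pose from where the row before left it, along the tool's axes as they then stand; what a row does not reach is not made up. A row lasts 1/12 s, in which the tool goes at most 41.7 mm and 7.16 degrees, less where a joint would pass 70% of its speed; a pose out of reach is approached as far as the arm can. A call is refused whole if a number of a shift passes 41.7 or a number of a turn 0.125, either way. A call with a gripper value outside its range is refused whole. The fingers move at their own pace and stop on an object; the grip force is fixed at half the most. Time passes only in rows, so rows that do not move let the fingers close. It gives the time, the measured TCP pose, the force, the opening and the grip force at its end, in the units of the state.
- bot.get_state(): the state, without advancing time (a new reading comes with each control period).
- optics.grab_frame(name): name is "scene" or "top"; returns the picture (420x560x3 uint8, blue, green, red); there is no depth.
- optics.camera_model(name): a dict with "camera_matrix" (3x3 intrinsics, pixels), "distortion" ([k1, k2, p1, p2, k3] as OpenCV has them; the pictures are not rectified), "R" (3x3) and "t" (3): a world point X has camera coordinates R X + t. Camera axes: x right, y down, z forward; pixel columns grow to the right and rows downward; lengths in m; the calibration is good to about 2 mm. A picture is of the moment at which its call begins. camera_model takes no time and is no camera call.
- bot.job_done(): hands the job in; it is judged then, once.
The state is a dict: "time": time; "joint_positions": joint angles; "qvel": joint speeds; "effort": joint torques, N m; "ee_pos": TCP position; "eef_rot": TCP orientation; "force": force on the tool from outside, world axes, zero at the start; "moment": the same for the moment, N m; "gripper_width": opening from 0.0 (shut) to 1.0 (fully open); "gripper_force": force on a finger pad.
Only numpy, scipy, OpenCV 4.12 (cv2) and the standard library are available. Lean on these libraries where they do the work, as an engineer would, in place of code of your own. Each camera call takes 0.05 s, during which the arm holds its last target. There are 200 camera calls.

## Working session

There is one attempt and no reset: what is moved stays moved. The work goes in short steps, Python scripts to look and compute and a shell command to move; the robot and the scene stay as the last step left them, time stands still between calls to the robot, and variables do not carry over. Pictures are saved under pics/ and viewed, at most 10 in all, crops included, and the job is handed in when it is done.

```bash
ls; mkdir -p pics; python3 - <<'E'
from bench import bot, optics
import cv2
for n in("scene","top"):
    cv2.imwrite(f"pics/{n}0.png",optics.grab_frame(n))
    m=optics.camera_model(n);print(n,m)
print(bot.get_state(),bot.hold_point_z)
E
```

```text
pics
scene {'camera_matrix': array([[439.46033906,   0.        , 279.75229492],
       [  0.        , 439.46033906, 210.02526164],
       [  0.        ,   0.        ,   1.        ]]), 'distortion': array([-0.13717557,  0.        ,  0.        ,  0.        ,  0.        ]), 'R': array([[-0.4674387 ,  0.88400345, -0.00624222],
       [ 0.46696963,  0.24091382, -0.85082307],
       [-0.75062669, -0.40062256, -0.5254152 ]]), 't': array([ 0.2253416 , -0.1210486 ,  1.55469189])}
top {'camera_matrix': array([[385.02637886,   0.        , 276.50875669],
       [  0.        , 385.02637886, 203.92739786],
       [  0.        ,   0.        ,   1.        ]]), 'distortion': array([-0.05962237,  0.        ,  0.        ,  0.        ,  0.        ]), 'R': array([[ 0.02570697, -0.99964401, -0.00714193],
       [-0.99841528, -0.02531629, -0.0502594 ],
       [ 0.0500607 ,  0.00842263, -0.99871066]]), 't': array([-0.00384267,  0.51268008,  1.02331344])}
{'time': 0.1, 'joint_positions': array([-1.33731967e+00,  3.79302454e-01,  1.73471066e+00,  2.36082404e-05,
        1.02845998e+00, -3.32822470e-02]), 'qvel': array([ 0.00059426, -0.00021002, -0.00106757,  0.00013173, -0.00150257,
        0.00042887]), 'effort': array([ 2.22878571e-04, -7.65045834e+01, -4.35295701e+01,  6.52715983e-02,
        3.97743448e-02,  5.63569415e-06]), 'ee_pos': array([ 0.18445917, -0.67491412,  0.21339717]), 'eef_rot': array([-3.14071337e+00, -4.94962601e-05,  2.66746689e-01]), 'force': array([ 0.6446608 , -0.24512454, -0.71626278]), 'moment': array([-0.01931039, -0.02310643, -0.02134684]), 'gripper_force': 0.0, 'gripper_width': 0.9999083655454581} 0.0188
```

View pics/scene0.png

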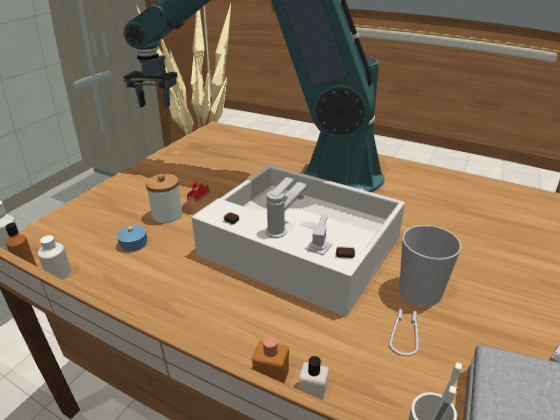

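View pics/top0.png

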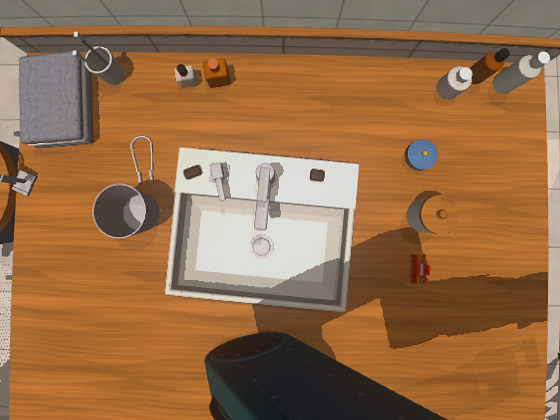

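Top view: soap ends near (193,172) and (317,175), pump head near (218,172) with spout to (223,197), and the bin rim centred near (119,211). Scene view: soaps at (345,252) and (231,217), pump head at (320,225), bin rim near (430,247).

```bash
cat > h.py <<'E'
from bench import bot, optics
import cv2, numpy as np
def cam(n):
    m=optics.camera_model(n);return [np.array(m[k],float) for k in("camera_matrix","distortion","R","t")]
def ray(n,p):
    K,d,R,t=cam(n);u=cv2.undistortPoints(np.array([[p]],float),K,d)[0,0]
    v=R.T@np.array([u[0],u[1],1.]);return -R.T@t,v/np.linalg.norm(v)
def plane(n,p,z):
    c,v=ray(n,p);return c+v*(z-c[2])/v[2]
def tri(a,b):
    (c1,v1),(c2,v2)=ray("top",a),ray("scene",b)
    s=np.linalg.lstsq(np.c_[v1,-v2],c2-c1,rcond=None)[0];p,q=c1+s[0]*v1,c2+s[1]*v2
    return (p+q)/2,np.linalg.norm(p-q)
def proj(n,X):
    K,d,R,t=cam(n);return cv2.projectPoints(np.array(X,float).reshape(-1,3),cv2.Rodrigues(R)[0],t,K,d)[0][:,0]
def blobs(im,box,thr=70,amin=20):
    x0,y0,x1,y1=box;m=(im[y0:y1,x0:x1].max(2)<thr).astype(np.uint8)
    n,_,s,c=cv2.connectedComponentsWithStats(m)
    cs=cv2.findContours(m,cv2.RETR_EXTERNAL,cv2.CHAIN_APPROX_NONE,offset=(x0,y0))[0]
    return [c for c in cs if cv2.contourArea(c)>amin]
def cen(c):
    m=cv2.moments(c);return m['m10']/m['m00'],m['m01']/m['m00']
E
python3 - <<'E'
from h import *
T=cv2.imread("pics/top0.png");S=cv2.imread("pics/scene0.png")
t=[c for c in blobs(T,(181,155,210,190))+blobs(T,(300,160,335,190))]
s=[c for c in blobs(S,(333,242,360,262))+blobs(S,(220,208,243,226))]
for a,b in zip(t,s):
    p,e=tri(cen(a),cen(b))
    w=np.array([plane("top",q[0],p[2])[:2] for q in a])*1000
    print(cen(a),cen(b),p,e,cv2.minAreaRect(w.astype(np.float32)))
# ledge outline, top
g=cv2.cvtColor(T,cv2.COLOR_BGR2HSV);m=((g[...,1]<45)&(g[...,2]>185)).astype(np.uint8);m[:140]=0;m[:,:165]=0;m[215:]=0;m[:,365:]=0
c=max(cv2.findContours(m,0,2)[0],key=cv2.contourArea)
w=np.array([plane("top",q[0],.12)[:2] for q in c])*1000
print("ledge",cv2.boundingRect(c),cv2.minAreaRect(w.astype(np.float32)),cv2.boxPoints(cv2.minAreaRect(w.astype(np.float32))))
a=cv2.resize(T[140:250,80:250],None,fx=4.6,fy=4.6,interpolation=cv2.INTER_CUBIC)
b=cv2.resize(S[180:320,290:470],None,fx=4.2,fy=4.2,interpolation=cv2.INTER_CUBIC)
cv2.imwrite("pics/ta.png",a);cv2.imwrite("pics/sa.png",b)
E
```

```text
ledge (173, 148, 186, 67) ((544.4502563476562, 36.21549987792969), (439.1800842285156, 163.3833770751953), 86.44113159179688) [[ 449.28528 -177.88014]
 [ 612.3535  -188.02202]
 [ 639.61523  250.31114]
 [ 476.547    260.453  ]]
```

View pics/ta.png

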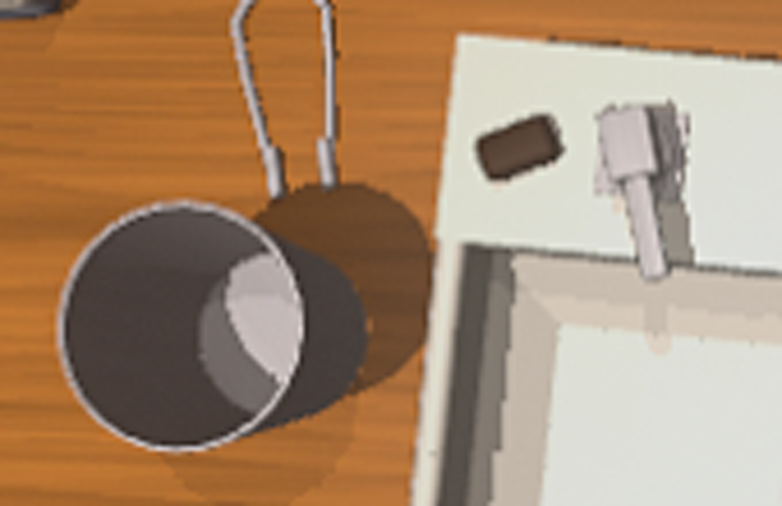

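View pics/sa.png

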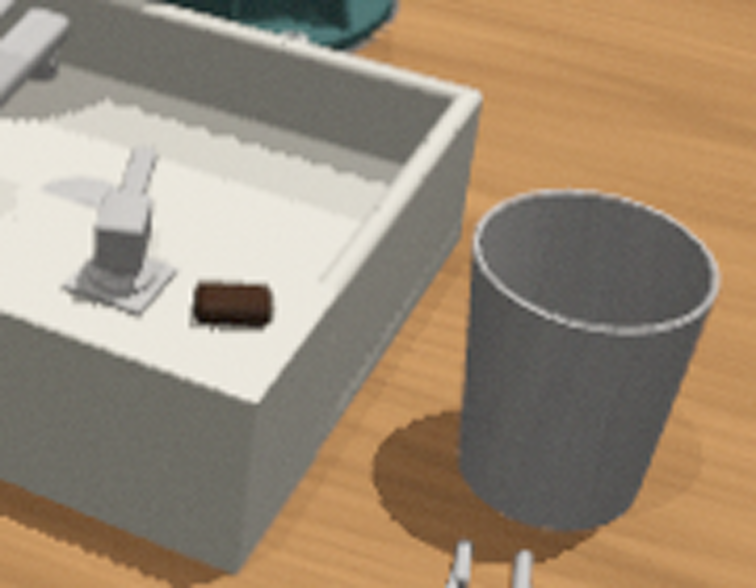

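Crops: soap_a is turned about 15° beside the pump, which is also slightly turned (spout tip at crop (655,270)); the head's top face is centred near crop (627,141), and the bin's rim centre near (181,326) in top and (596,262) in scene.

```bash
python3 - <<'E'
from h import *
np.set_printoptions(precision=4,suppress=True)
T=cv2.imread("pics/top0.png");S=cv2.imread("pics/scene0.png")
t=[c for c in blobs(T,(181,155,207,190),115)+blobs(T,(300,160,335,190),115)]
s=[c for c in blobs(S,(333,242,360,262),90)+blobs(S,(220,208,243,226),90)]
print(len(t),len(s))
for a,b in zip(t,s):
    p,e=tri(cen(a),cen(b))
    w=np.array([plane("top",q[0],.13)[:2] for q in a])*1000
    print(cen(a),cen(b),p,e,cv2.minAreaRect(w.astype(np.float32)))
c=lambda x,y:(x/4.6+80,y/4.6+140); d=lambda x,y:(x/4.2+290,y/4.2+180)
print("head top",tri(c(627,141),d(123,212)))
print("spout tip",tri(c(655,273),d(145,150)))
print("bin",tri(c(181,326),d(596,262)))
print("headcorners",[plane("top",c(*q),.168)[:2] for q in((600,110),(643,105),(655,170),(612,178))])
print("collar pred",proj("top",[.5782,.1493,.124]),proj("scene",[.5782,.1493,.124]))
print("ledge corner farleft",tri(c(458,35),d(258,403)))
for q in((118,313),(66,286),(176,270)): print("collar pl.",plane("scene",d(*q),.124))
E
```

```text
2 2
(192.41189674523005, 171.679012345679) (344.87966305655834, 252.3405535499398) [0.5795 0.2143 0.1264] 0.0016577298414329757 ((579.25830078125, 213.12586975097656), (24.81511116027832, 41.240108489990234), 21.95065689086914)
(316.71069182389937, 174.7698113207547) (231.03092783505156, 218.0463917525773) [ 0.5789 -0.0856  0.1279] 0.0019447624764016799 ((579.76318359375, -86.94439697265625), (26.539438247680664, 33.584285736083984), 1.1772915124893188)
head top (array([0.5782, 0.1502, 0.1642]), np.float64(0.0019422493199663915))
spout tip (array([0.5121, 0.1346, 0.161 ]), np.float64(0.0026384213480846017))
bin (array([0.4796, 0.383 , 0.1439]), np.float64(0.0029228566814774727))
headcorners [array([0.5934, 0.1628]), array([0.5964, 0.1412]), array([0.5638, 0.1341]), array([0.5593, 0.1555])]
collar pred [[218.9947 173.0784]] [[317.758  245.0105]]
ledge corner farleft (array([0.639 , 0.2514, 0.1175]), np.float64(0.0034405775251403876))
collar pl. [0.6103 0.1642 0.124 ]
collar pl. [0.6013 0.1299 0.124 ]
collar pl. [0.5609 0.1769 0.124 ]
```

```bash
cat >> h.py <<'E'
from scipy.spatial.transform import Rotation as Ro
def go(p,yaw=None,tilt=0):
    """shift (mm, tool axes) and rotvec (tool axes) from the measured pose to TCP p; yaw; tilt about tool y"""
    s=bot.get_state();R=Ro.from_euler('xyz',s['eef_rot'])
    print('t',round(s['time'],2),'pos',np.round(s['ee_pos'],4),'rpy',np.round(s['eef_rot'],3),'F',np.round(s['force'],1),'w',round(s['gripper_width']*91.2,1),'gf',round(s['gripper_force'],1))
    print('shift',np.round(R.inv().apply(np.array(p)-s['ee_pos'])*1000,1))
    if yaw is not None:
        G=Ro.from_euler('xyz',[np.pi,0,yaw])*Ro.from_rotvec([0,tilt,0])
        print('turn',np.round((R.inv()*G).as_rotvec(),3),'shift after turn',np.round(G.inv().apply(np.array(p)-s['ee_pos'])*1000,1))
E
M='{"translation":[26.8,-23.2,0],"dr":[0,0,0],"claw":60}'
python3 -m pendant '[{"translation":[0,0,-30],"dr":[0,0,0],"claw":60},{"translation":[0,0,-30],"dr":[0,0,0],"claw":60},{"translation":[0,0,-30],"dr":[0,0,0],"claw":60},{"translation":[26.8,-23.2,0],"dr":[0,0,0],"claw":60},{"translation":[26.8,-23.2,0],"dr":[0,0,0],"claw":60},{"translation":[26.8,-23.2,0],"dr":[0,0,0],"claw":60},{"translation":[26.8,-23.2,0],"dr":[0,0,0],"claw":60},{"translation":[26.8,-23.2,0],"dr":[0,0,0],"claw":60},{"translation":[26.8,-23.2,0],"dr":[0,0,0],"claw":60},{"translation":[26.8,-23.2,0],"dr":[0,0,0],"claw":60}]'
python3 -c "
from h import *
go([.579,-.086,.29],1.588)"
```

```text
time: 0.93
ee_pos: [0.3232, -0.4674, 0.3037]
eef_rot: [-3.141, 0.0, 0.267]
force: [-0.1, -1.0, 0.9]
gripper_width: 0.66
gripper_force: 0.0
t 0.93 pos [ 0.3232 -0.4674  0.3037] rpy [-3.141  0.     0.267] F [-0.1 -1.   0.9] w 60.2 gf 0.0
shift [ 347.2 -300.6   13.8]
turn [-0.    -0.    -1.321] shift after turn [377.  262.3  13.7]
```

```bash

python3 -m pendant '[{"translation":[29,-25,0],"dr":[0,0,0],"claw":60},{"translation":[29,-25,0],"dr":[0,0,0],"claw":60},{"translation":[29,-25,0],"dr":[0,0,0],"claw":60},{"translation":[29,-25,0],"dr":[0,0,0],"claw":60},{"translation":[29,-25,0],"dr":[0,0,0],"claw":60},{"translation":[29,-25,0],"dr":[0,0,0],"claw":60},{"translation":[29,-25,0],"dr":[0,0,0],"claw":60},{"translation":[29,-25,0],"dr":[0,0,0],"claw":60},{"translation":[29,-25,0],"dr":[0,0,0],"claw":60},{"translation":[29,-25,0],"dr":[0,0,0],"claw":60}]' >/dev/null
python3 -m pendant '[{"translation":[29,-25,0],"dr":[0,0,0],"claw":60},{"translation":[29,-25,0],"dr":[0,0,0],"claw":60},{"translation":[0,0,0],"dr":[0,0,-0.12],"claw":60},{"translation":[0,0,0],"dr":[0,0,-0.12],"claw":60},{"translation":[0,0,0],"dr":[0,0,-0.12],"claw":60},{"translation":[0,0,0],"dr":[0,0,-0.12],"claw":60},{"translation":[0,0,0],"dr":[0,0,-0.12],"claw":60},{"translation":[0,0,0],"dr":[0,0,-0.12],"claw":60},{"translation":[0,0,0],"dr":[0,0,-0.12],"claw":60},{"translation":[0,0,0],"dr":[0,0,-0.12],"claw":60}]'>/dev/null
python3 -m pendant '[{"translation":[0,0,0],"dr":[0,0,-0.12],"claw":60},{"translation":[0,0,0],"dr":[0,0,-0.12],"claw":60},{"translation":[0,0,0],"dr":[0,0,-0.12],"claw":60},{"translation":[0,0,0],"dr":[0,0,0],"claw":60}]'
python3 -c "
from h import *
go([.579,-.086,.124],1.588)"
```

```text
time: 2.93
ee_pos: [0.5791, -0.088, 0.3036]
eef_rot: [-3.141, -0.0, 1.593]
force: [0.4, -0.2, -0.3]
gripper_width: 0.66
gripper_force: 0.0
t 2.93 pos [ 0.5791 -0.088   0.3036] rpy [-3.141 -0.     1.593] F [ 0.4 -0.2 -0.3] w 60.2 gf 0.0
shift [  2.    0.  179.6]
turn [-0.001 -0.     0.005] shift after turn [ 2.000e+00 -1.000e-01  1.796e+02]
```

```bash

python3 -m pendant '[{"translation":[2,0,30],"dr":[0,0,0],"claw":60},{"translation":[0,0,30],"dr":[0,0,0],"claw":60},{"translation":[0,0,30],"dr":[0,0,0],"claw":60},{"translation":[0,0,30],"dr":[0,0,0],"claw":60},{"translation":[0,0,25],"dr":[0,0,0],"claw":60},{"translation":[0,0,18],"dr":[0,0,0],"claw":60},{"translation":[0,0,10],"dr":[0,0,0],"claw":60},{"translation":[0,0,5],"dr":[0,0,0],"claw":60},{"translation":[0,0,0],"dr":[0,0,0],"claw":60}]'
python3 -m pendant '[{"translation":[0,0,0],"dr":[0,0,0],"claw":20},{"translation":[0,0,0],"dr":[0,0,0],"claw":20},{"translation":[0,0,0],"dr":[0,0,0],"claw":20},{"translation":[0,0,0],"dr":[0,0,0],"claw":20},{"translation":[0,0,0],"dr":[0,0,0],"claw":20},{"translation":[0,0,0],"dr":[0,0,0],"claw":20}]'
```

```text
time: 3.68
ee_pos: [0.579, -0.086, 0.1254]
eef_rot: [-3.141, -0.0, 1.585]
force: [0.7, -0.3, -0.2]
gripper_width: 0.659
gripper_force: 0.0
time: 4.18
ee_pos: [0.5795, -0.086, 0.1265]
eef_rot: [3.141, 0.0, 1.587]
force: [-0.4, 1.0, 4.7]
gripper_width: 0.303
gripper_force: 30.0
```

```bash

python3 -m pendant '[{"translation":[0,0,-10],"dr":[0,0,0],"claw":20},{"translation":[0,0,-25],"dr":[0,0,0],"claw":20},{"translation":[0,0,-33],"dr":[0,0,0],"claw":20},{"translation":[0,0,-33],"dr":[0,0,0],"claw":20},{"translation":[0,0,-33],"dr":[0,0,0],"claw":20},{"translation":[0,0,-33],"dr":[0,0,0],"claw":20},{"translation":[0,-20,-28],"dr":[0,0,0],"claw":20},{"translation":[15,-25,0],"dr":[0,0,0],"claw":20},{"translation":[25,-25,0],"dr":[0,0,0],"claw":20},{"translation":[30,-20,0],"dr":[0,0,0],"claw":20}]'
python3 -m pendant '[{"translation":[36,-9,0],"dr":[0,0,0],"claw":20},{"translation":[38,0,0],"dr":[0,0,0],"claw":20},{"translation":[38,0,0],"dr":[0,0,0],"claw":20},{"translation":[38,0,0],"dr":[0,0,0],"claw":20},{"translation":[38,0,0],"dr":[0,0,0],"claw":20},{"translation":[38,0,0],"dr":[0,0,0],"claw":20},{"translation":[38,0,0],"dr":[0,0,0],"claw":20},{"translation":[38,0,0],"dr":[0,0,0],"claw":20},{"translation":[38,0,0],"dr":[0,0,0],"claw":20},{"translation":[38,0,0],"dr":[0,0,0],"claw":20}]'
python3 - <<'E'
from h import *
go([.48,.383,.12],1.587)
T=optics.grab_frame("top")
cv2.imwrite("pics/top1.png",T)
E
```

```text
time: 5.02
ee_pos: [0.4866, -0.0175, 0.3219]
eef_rot: [3.141, 0.0, 1.585]
force: [0.2, 0.4, -0.3]
gripper_width: 0.305
gripper_force: 30.0
time: 5.85
ee_pos: [0.4725, 0.3623, 0.3217]
eef_rot: [3.141, -0.0, 1.587]
force: [1.6, -1.1, -0.4]
gripper_width: 0.303
gripper_force: 30.0
t 5.85 pos [0.4725 0.3623 0.3217] rpy [ 3.141 -0.     1.587] F [ 1.6 -1.1 -0.4] w 27.7 gf 30.0
shift [ 20.5   7.7 201.8]
turn [ 0. -0.  0.] shift after turn [ 20.6   7.8 201.7]
```

View pics/top1.png

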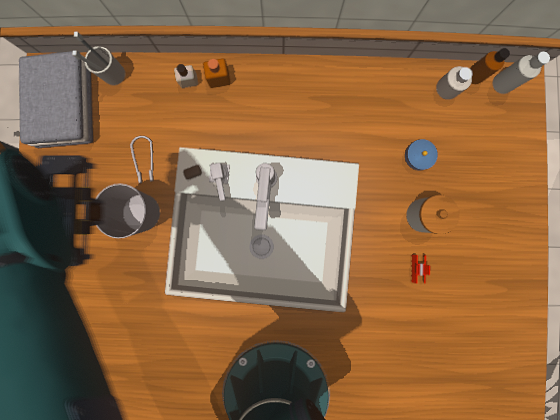

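Soap_b is held over the bin side; bin, pump and soap_a (193,172) are undisturbed.

```bash

python3 -m pendant '[{"translation":[20.5,7.5,0],"dr":[0,0,0],"claw":20},{"translation":[0,0,30],"dr":[0,0,0],"claw":20},{"translation":[0,0,30],"dr":[0,0,0],"claw":20},{"translation":[0,0,30],"dr":[0,0,0],"claw":20},{"translation":[0,0,30],"dr":[0,0,0],"claw":20},{"translation":[0,0,30],"dr":[0,0,0],"claw":20},{"translation":[0,0,30],"dr":[0,0,0],"claw":20},{"translation":[0,0,20],"dr":[0,0,0],"claw":20},{"translation":[0,0,5],"dr":[0,0,0],"claw":20},{"translation":[0,0,0],"dr":[0,0,0],"claw":20}]'
python3 -m pendant '[{"translation":[0,0,0],"dr":[0,0,0],"claw":50},{"translation":[0,0,0],"dr":[0,0,0],"claw":50},{"translation":[0,0,0],"dr":[0,0,0],"claw":50},{"translation":[0,0,0],"dr":[0,0,0],"claw":50},{"translation":[0,0,-10],"dr":[0,0,0],"claw":50},{"translation":[0,0,-30],"dr":[0,0,0],"claw":50},{"translation":[0,0,-35],"dr":[0,0,0],"claw":50},{"translation":[0,0,-35],"dr":[0,0,0],"claw":50},{"translation":[0,0,-30],"dr":[0,0,0],"claw":50},{"translation":[0,0,0],"dr":[0,0,0],"claw":50}]'
python3 - <<'E'
from h import *
go([.5795,.2137,.124],np.radians(112))
E
```

```text
time: 6.73
ee_pos: [0.4798, 0.3805, 0.1153]
eef_rot: [-3.14, 0.001, 1.587]
force: [0.3, 0.7, -0.4]
gripper_width: 0.306
gripper_force: 30.0
time: 7.57
ee_pos: [0.4825, 0.3827, 0.2636]
eef_rot: [3.134, -0.005, 1.587]
force: [1.0, 0.4, 1.1]
gripper_width: 0.548
gripper_force: 0.0
t 7.57 pos [0.4825 0.3827 0.2636] rpy [ 3.134 -0.005  1.587] F [1.  0.4 1.1] w 50.0 gf 0.0
shift [-171.3   93.2  139.4]
turn [ 0.009 -0.004 -0.368] shift after turn [-193.    26.6  139.6]
```

```bash

python3 -m pendant '[{"translation":[-34,18.6,0],"dr":[0,0,0],"claw":50},{"translation":[-34,18.6,0],"dr":[0,0,0],"claw":50},{"translation":[-34,18.6,0],"dr":[0,0,0],"claw":50},{"translation":[-34,18.6,0],"dr":[0,0,0],"claw":50},{"translation":[-34,18.6,0],"dr":[0,0,0],"claw":50},{"translation":[0,0,0],"dr":[0,0,-0.12],"claw":50},{"translation":[0,0,0],"dr":[0,0,-0.12],"claw":50},{"translation":[0,0,0],"dr":[0,0,-0.12],"claw":50},{"translation":[0,0,0],"dr":[0,0,0],"claw":50}]'
python3 - <<'E'
from h import *
go([.5795,.2137,.1245],np.radians(112))
E
```

```text
time: 8.32
ee_pos: [0.576, 0.2122, 0.2565]
eef_rot: [3.141, 0.0, 1.952]
force: [0.3, 0.2, -0.8]
gripper_width: 0.545
gripper_force: 0.0
t 8.32 pos [0.576  0.2122 0.2565] rpy [3.141 0.    1.952] F [ 0.3  0.2 -0.8] w 49.7 gf 0.0
shift [1.00e-01 3.70e+00 1.32e+02]
turn [ 0.     0.    -0.003] shift after turn [1.00e-01 3.80e+00 1.32e+02]
```

```bash

python3 -m pendant '[{"translation":[0,3.7,30],"dr":[0,0,0],"claw":50},{"translation":[0,0,30],"dr":[0,0,0],"claw":50},{"translation":[0,0,30],"dr":[0,0,0],"claw":50},{"translation":[0,0,22],"dr":[0,0,0],"claw":50},{"translation":[0,0,13],"dr":[0,0,0],"claw":50},{"translation":[0,0,6],"dr":[0,0,0],"claw":50},{"translation":[0,0,0],"dr":[0,0,0],"claw":50}]'
python3 -m pendant '[{"translation":[0,0,0],"dr":[0,0,0],"claw":18},{"translation":[0,0,0],"dr":[0,0,0],"claw":18},{"translation":[0,0,0],"dr":[0,0,0],"claw":18},{"translation":[0,0,0],"dr":[0,0,0],"claw":18},{"translation":[0,0,0],"dr":[0,0,0],"claw":18},{"translation":[0,0,0],"dr":[0,0,0],"claw":18},{"translation":[0,0,-10],"dr":[0,0,0],"claw":18},{"translation":[0,0,-25],"dr":[0,0,0],"claw":18},{"translation":[0,0,-33],"dr":[0,0,0],"claw":18},{"translation":[0,0,-33],"dr":[0,0,0],"claw":18}]'
python3 - <<'E'
from h import *
go([.48,.383,.26])
E
```

```text
time: 8.9
ee_pos: [0.5791, 0.2139, 0.1244]
eef_rot: [-3.14, -0.0, 1.945]
force: [-0.3, 0.4, -0.6]
gripper_width: 0.548
gripper_force: 0.0
time: 9.73
ee_pos: [0.5789, 0.2137, 0.2274]
eef_rot: [-3.14, -0.0, 1.947]
force: [1.0, 0.3, 0.5]
gripper_width: 0.288
gripper_force: 30.0
t 9.73 pos [0.5789 0.2137 0.2274] rpy [-3.14  -0.     1.947] F [1.  0.3 0.5] w 26.3 gf 30.0
shift [193.8 -29.8 -32.6]
```

Held at 26.3 mm, as it should be. To the bin; bin-side grip direction differs by 20°, which is fine.

```bash

python3 -m pendant '[{"translation":[32.3,-5,-11],"dr":[0,0,0],"claw":18},{"translation":[32.3,-5,-11],"dr":[0,0,0],"claw":18},{"translation":[32.3,-5,-11],"dr":[0,0,0],"claw":18},{"translation":[32.3,-5,0],"dr":[0,0,0],"claw":18},{"translation":[32.3,-5,0],"dr":[0,0,0],"claw":18},{"translation":[32.3,-5,0],"dr":[0,0,0],"claw":18},{"translation":[0,0,30],"dr":[0,0,0],"claw":18},{"translation":[0,0,35],"dr":[0,0,0],"claw":18},{"translation":[0,0,35],"dr":[0,0,0],"claw":18},{"translation":[0,0,30],"dr":[0,0,0],"claw":18}]'
python3 -m pendant '[{"translation":[0,0,15],"dr":[0,0,0],"claw":18},{"translation":[0,0,0],"dr":[0,0,0],"claw":18},{"translation":[0,0,0],"dr":[0,0,0],"claw":48},{"translation":[0,0,0],"dr":[0,0,0],"claw":48},{"translation":[0,0,0],"dr":[0,0,0],"claw":48},{"translation":[0,0,0],"dr":[0,0,0],"claw":48},{"translation":[0,0,-15],"dr":[0,0,0],"claw":48},{"translation":[0,0,-30],"dr":[0,0,0],"claw":48},{"translation":[0,0,-35],"dr":[0,0,0],"claw":48},{"translation":[0,0,-35],"dr":[0,0,0],"claw":48}]'
python3 -m pendant '[{"translation":[0,0,-40],"dr":[0,0,0.12],"claw":60},{"translation":[0,0,-40],"dr":[0,0,0.12],"claw":60},{"translation":[0,0,-25],"dr":[0,0,0.12],"claw":60},{"translation":[0,0,0],"dr":[0,0,0.12],"claw":60},{"translation":[0,0,0],"dr":[0,0,0.12],"claw":60},{"translation":[0,0,0],"dr":[0,0,0.12],"claw":60},{"translation":[0,0,0],"dr":[0,0,0.12],"claw":60},{"translation":[0,0,0],"dr":[0,0,0.12],"claw":60},{"translation":[0,0,0],"dr":[0,0,0.12],"claw":60},{"translation":[0,0,0],"dr":[0,0,0.12],"claw":60}]'
python3 - <<'E'
from h import *
T=optics.grab_frame("top");S=optics.grab_frame("scene")
cv2.imwrite("pics/p1.png",np.hstack([cv2.resize(T[130:260,60:260],None,fx=2,fy=2),cv2.resize(S[170:300,280:480],None,fx=2,fy=2)]))
cv2.imwrite("pics/t2.png",T)
cv2.imwrite("pics/s2.png",S)
go([.578,.150,.26],.222,0)
E
```

```text
time: 10.57
ee_pos: [0.4798, 0.3831, 0.1279]
eef_rot: [3.141, -0.0, 1.947]
force: [0.7, -0.1, 0.1]
gripper_width: 0.279
gripper_force: 30.0
time: 11.4
ee_pos: [0.4802, 0.3829, 0.2309]
eef_rot: [3.142, 0.0, 1.947]
force: [-1.0, 0.3, -0.4]
gripper_width: 0.528
gripper_force: 0.0
time: 12.23
ee_pos: [0.4804, 0.3831, 0.335]
eef_rot: [3.141, -0.001, 0.741]
force: [-0.3, 0.1, 0.2]
gripper_width: 0.657
gripper_force: 0.0
t 12.33 pos [0.4804 0.3831 0.3349] rpy [ 3.141e+00 -1.000e-03  7.440e-01] F [-0.5  0.3 -0. ] w 60.1 gf 0.0
shift [-86.2 237.6  74.8]
turn [-0.    -0.001  0.522] shift after turn [ 43.9 248.9  74.9]
```

View pics/p1.png

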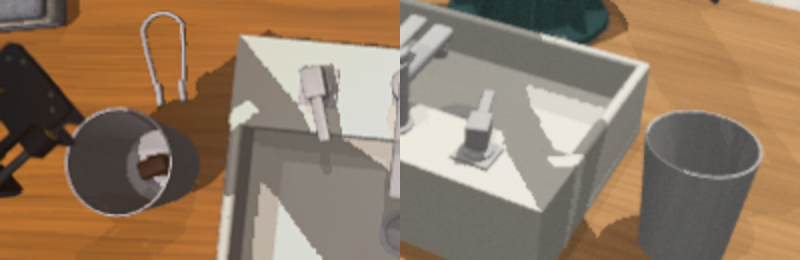

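Both soaps are in the upright bin (dark pieces at crop (152,168)), and the ledge is clear. Next the pump: turn to its yaw, then lean the tool 25° away from the robot so that the gripper's body passes beyond the tap.

```bash

python3 -m pendant '[{"translation":[0,0,0],"dr":[0,0,0.12],"claw":48},{"translation":[0,0,0],"dr":[0,0,0.12],"claw":48},{"translation":[0,0,0],"dr":[0,0,0.12],"claw":48},{"translation":[0,0,0],"dr":[0,0,0.12],"claw":48},{"translation":[0,0,0],"dr":[0,0,0.042],"claw":48},{"translation":[10,35,0],"dr":[0,0,0],"claw":48},{"translation":[10,35,0],"dr":[0,0,0],"claw":48},{"translation":[10,35,0],"dr":[0,0,0],"claw":48},{"translation":[5,35,0],"dr":[0,0,0],"claw":48},{"translation":[0,35,0],"dr":[0,0,0],"claw":48}]'
python3 -m pendant '[{"translation":[0,35,0],"dr":[0,0,0],"claw":48},{"translation":[0,35,0],"dr":[0,0,0],"claw":48},{"translation":[0,0,0],"dr":[0,-0.109,0],"claw":48},{"translation":[0,0,0],"dr":[0,-0.109,0],"claw":48},{"translation":[0,0,0],"dr":[0,-0.109,0],"claw":48},{"translation":[0,0,0],"dr":[0,-0.109,0],"claw":48},{"translation":[0,0,0],"dr":[0,0,0],"claw":48},{"translation":[0,0,0],"dr":[0,0,0],"claw":48}]'
python3 - <<'E'
from h import *
go([.5702,.1481,.251],.222,-.436)
print(bot.get_state()['joint_positions'])
E
```

```text
time: 13.17
ee_pos: [0.5544, 0.2188, 0.3346]
eef_rot: [-3.142, -0.001, 0.23]
force: [0.9, -0.5, 0.1]
gripper_width: 0.529
gripper_force: 0.0
time: 13.83
ee_pos: [0.5696, 0.1521, 0.3332]
eef_rot: [-3.14, 0.435, 0.228]
force: [-0.2, 0.2, -0.0]
gripper_width: 0.524
gripper_force: 0.0
t 13.83 pos [0.5696 0.1521 0.3332] rpy [-3.14   0.435  0.228] F [-0.2  0.2 -0. ] w 47.8 gf 0.0
shift [34.3  4.2 74.6]
turn [ 0.001 -0.001  0.006] shift after turn [34.4  4.1 74.6]
[ 2.21984236e-01  2.94222879e-01  1.66737324e+00 -1.12816636e-03
  1.61488289e+00  1.56495887e+00]
```

```bash

python3 -m pendant '[{"translation":[11.4,4.1,24.9],"dr":[0,0,0.006],"claw":48},{"translation":[11.5,0,24.9],"dr":[0,0,0],"claw":48},{"translation":[11.5,0,24.8],"dr":[0,0,0],"claw":48},{"translation":[8.5,0,18.1],"dr":[0,0,0],"claw":48},{"translation":[8.5,0,18.1],"dr":[0,0,0],"claw":48},{"translation":[4.2,0,9.1],"dr":[0,0,0],"claw":48},{"translation":[0,0,0],"dr":[0,0,0],"claw":48}]'
python3 - <<'E'
from h import *
T=optics.grab_frame("top");S=optics.grab_frame("scene")
cv2.imwrite("pics/p2.png",np.hstack([cv2.resize(T[130:260,120:320],None,fx=2,fy=2),cv2.resize(S[160:290,230:430],None,fx=2,fy=2)]))
go([.5702,.1481,.141],.222,-.436)
E
```

```text
time: 14.42
ee_pos: [0.5687, 0.1475, 0.2007]
eef_rot: [3.139, 0.436, 0.22]
force: [0.2, -0.2, -0.0]
gripper_width: 0.528
gripper_force: 0.0
t 14.52 pos [0.5701 0.1478 0.203 ] rpy [3.139 0.434 0.219] F [0.4 0.3 0.5] w 48.3 gf 0.0
shift [26.2 -0.4 56.2]
turn [ 0.001 -0.002 -0.003] shift after turn [26.3 -0.2 56.1]
```

View pics/p2.png

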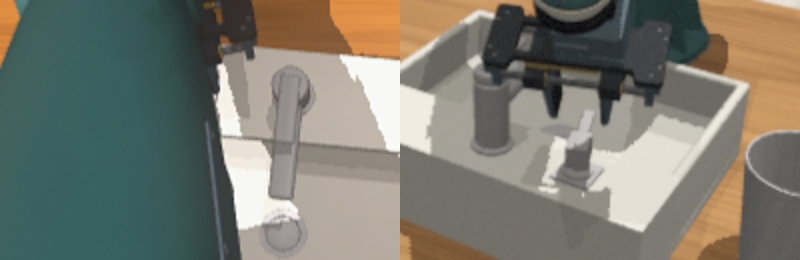

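The view from the scene shows the fingers straddling the head (about (575,110) in the crop) and the gripper's body beyond the tap. Descend in stages with a force check.

```bash

python3 -m pendant '[{"translation":[6.3,-0.3,13.5],"dr":[0,0,0],"claw":48},{"translation":[6.3,0,13.5],"dr":[0,0,0],"claw":48},{"translation":[4.2,0,9],"dr":[0,0,0],"claw":48},{"translation":[0,0,0],"dr":[0,0,0],"claw":48}]'
python3 -m pendant '[{"translation":[4.2,0,9],"dr":[0,0,0],"claw":48},{"translation":[3.4,0,7.2],"dr":[0,0,0],"claw":48},{"translation":[1.8,0,3.9],"dr":[0,0,0],"claw":48},{"translation":[0,0,0],"dr":[0,0,0],"claw":48}]'
python3 - <<'E'
from h import *
go([.5702,.1481,.141],.222,-.436)
E
```

```text
time: 14.85
ee_pos: [0.5685, 0.1477, 0.1595]
eef_rot: [3.139, 0.439, 0.218]
force: [-0.7, -0.0, 0.0]
gripper_width: 0.525
gripper_force: 0.0
time: 15.18
ee_pos: [0.5694, 0.1478, 0.1387]
eef_rot: [3.139, 0.437, 0.218]
force: [-1.0, -0.4, -0.3]
gripper_width: 0.528
gripper_force: 0.0
t 15.18 pos [0.5694 0.1478 0.1387] rpy [3.139 0.437 0.218] F [-1.  -0.4 -0.3] w 48.1 gf 0.0
shift [-0.2 -0.1 -2.4]
turn [ 0.001  0.001 -0.004] shift after turn [-0.2 -0.1 -2.4]
```

```bash

python3 -m pendant '[{"translation":[-0.8,0,-1.8],"dr":[0,0,0],"claw":36},{"translation":[0,0,0],"dr":[0,0,0],"claw":33},{"translation":[0,0,0],"dr":[0,0,0],"claw":31},{"translation":[0,0,0],"dr":[0,0,0],"claw":29},{"translation":[0,0,0],"dr":[0,0,0],"claw":29}]'
python3 -m pendant '[{"translation":[0,0,0],"dr":[0,0,0],"claw":28},{"translation":[0,0,0],"dr":[0,0,0],"claw":28}]'
python3 -m pendant '[{"translation":[0,0,0],"dr":[0,0,0],"claw":27},{"translation":[0,0,0],"dr":[0,0,0],"claw":27}]'
```

```text
time: 15.6
ee_pos: [0.57, 0.148, 0.1421]
eef_rot: [3.139, 0.436, 0.218]
force: [-0.0, 0.1, 0.3]
gripper_width: 0.32
gripper_force: 0.0
time: 15.77
ee_pos: [0.5699, 0.1479, 0.1419]
eef_rot: [3.139, 0.436, 0.218]
force: [0.5, -0.6, 0.1]
gripper_width: 0.307
gripper_force: 0.0
time: 15.93
ee_pos: [0.5699, 0.148, 0.1419]
eef_rot: [3.139, 0.436, 0.218]
force: [-0.0, 0.9, 0.8]
gripper_width: 0.297
gripper_force: 0.5
```

```bash

python3 -m pendant '[{"translation":[0,0,0],"dr":[0,0,0],"claw":25},{"translation":[0,0,0],"dr":[0,0,0],"claw":18},{"translation":[0,0,0],"dr":[0,0,0],"claw":18},{"translation":[0,0,0],"dr":[0,0,0],"claw":18},{"translation":[0,0,0],"dr":[0,0,0],"claw":18}]'
python3 -c "
from h import *
s=bot.get_state();print(s['moment']);R=Ro.from_euler('xyz',s['eef_rot']);print(R.inv().apply([0,0,2.0]),R.inv().apply(s['force']))"
```

```text
time: 16.35
ee_pos: [0.5699, 0.148, 0.1419]
eef_rot: [3.139, 0.436, 0.218]
force: [1.2, 1.6, 1.6]
gripper_width: 0.283
gripper_force: 30.0
[ 0.42240124 -0.20598536 -0.11115331]
[-0.84439935  0.00478647 -1.8129994 ] [ 0.72539613 -1.27241166 -2.12398034]
```

```bash

python3 -m pendant '[{"translation":[-0.42,0,-0.91],"dr":[0,0,0],"claw":18},{"translation":[-0.84,0,-1.81],"dr":[0,0,0],"claw":18},{"translation":[-0.84,0,-1.81],"dr":[0,0,0],"claw":18},{"translation":[-0.84,0,-1.81],"dr":[0,0,0],"claw":18}]'
python3 -m pendant '[{"translation":[-0.84,0,-1.81],"dr":[0,0,0],"claw":18},{"translation":[-0.84,0,-1.81],"dr":[0,0,0],"claw":18},{"translation":[-0.84,0,-1.81],"dr":[0,0,0],"claw":18},{"translation":[-0.84,0,-1.81],"dr":[0,0,0],"claw":18}]'
python3 -c "
from h import *
go([.5699,.1480,.1729])"
```

```text
time: 16.68
ee_pos: [0.5698, 0.1478, 0.1489]
eef_rot: [3.139, 0.436, 0.218]
force: [-1.2, 0.4, -1.9]
gripper_width: 0.285
gripper_force: 30.0
time: 17.02
ee_pos: [0.5699, 0.1479, 0.157]
eef_rot: [3.139, 0.436, 0.218]
force: [0.1, -0.6, -2.5]
gripper_width: 0.282
gripper_force: 30.0
t 17.02 pos [0.5699 0.1479 0.157 ] rpy [3.139 0.436 0.218] F [ 0.1 -0.6 -2.5] w 25.7 gf 30.0
shift [ -6.7  -0.  -14.4]
```

Slides freely (≈2 N down, pump weight). 16 mm more, to 31 mm of lift.

```bash

python3 -m pendant '[{"translation":[-0.84,0,-1.81],"dr":[0,0,0],"claw":18},{"translation":[-0.84,0,-1.81],"dr":[0,0,0],"claw":18},{"translation":[-0.84,0,-1.81],"dr":[0,0,0],"claw":18},{"translation":[-0.84,0,-1.81],"dr":[0,0,0],"claw":18},{"translation":[-0.84,0,-1.81],"dr":[0,0,0],"claw":18},{"translation":[-0.84,0,-1.81],"dr":[0,0,0],"claw":18},{"translation":[-0.84,0,-1.81],"dr":[0,0,0],"claw":18},{"translation":[-0.6,0,-1.3],"dr":[0,0,0],"claw":18},{"translation":[-0.2,0,-0.5],"dr":[0,0,0],"claw":18},{"translation":[0,0,0],"dr":[0,0,0],"claw":18}]'
python3 - <<'E'
from h import *
go([.5699,.1480,.1729])
S=optics.grab_frame("scene")
cv2.imwrite("pics/p3.png",cv2.resize(S[180:280,250:390],None,fx=5.5,fy=5.5,interpolation=cv2.INTER_CUBIC))
for z in(.124,.133,.137,.155): print(z,(proj("scene",[.5782,.1498,z])-[250,180])*5.5)
E
```

```text
time: 17.85
ee_pos: [0.57, 0.148, 0.1729]
eef_rot: [3.139, 0.436, 0.218]
force: [-1.0, 0.3, -1.8]
gripper_width: 0.284
gripper_force: 30.0
t 17.85 pos [0.57   0.148  0.1729] rpy [3.139 0.436 0.218] F [-1.   0.3 -1.8] w 25.9 gf 30.0
shift [-0.1 -0.   0. ]
0.124 [[373.77913734 357.88585729]]
0.133 [[374.67595896 340.18670339]]
0.137 [[375.07636314 332.26359433]]
0.155 [[376.89201418 296.17172196]]
```

View pics/p3.png

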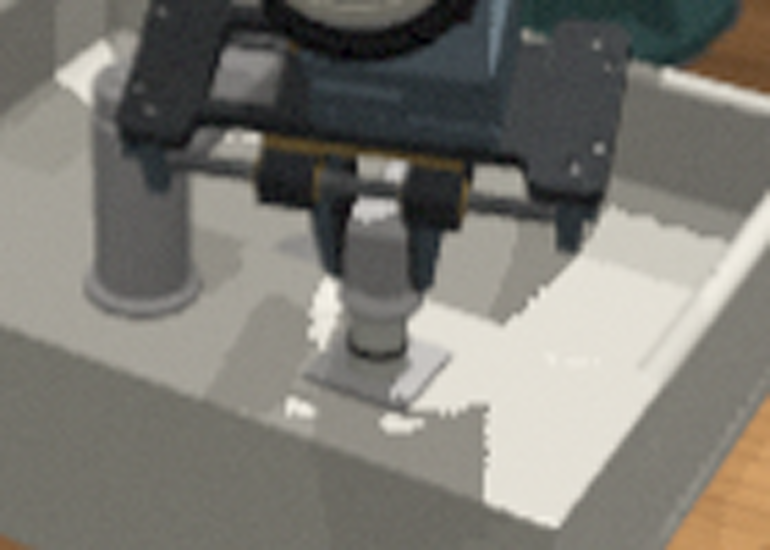

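The picture shows the black ring around (377,355) just above the collar plate. I'll compare that with the projected heights of its front edge.

```bash
python3 - <<'E'
from h import *
K,d,R,t=cam("scene");c=-R.T@t;a=np.array([.5782,.1498]);u=c[:2]-a;u/=np.linalg.norm(u)
for z in(.124,.127,.130,.133,.137,.155): print(z,((proj("scene",[*(a+.0125*u),z])-[250,180])*5.5).round())
I=cv2.imread("pics/p3.png")
print([(y,int(I[y,372:382].mean())) for y in range(290,402,4)])
E
```

```text
0.124 [[373. 376.]]
0.127 [[373. 370.]]
0.13 [[373. 364.]]
0.133 [[374. 358.]]
0.137 [[374. 350.]]
0.155 [[376. 314.]]
[(290, 87), (294, 90), (298, 103), (302, 117), (306, 123), (310, 121), (314, 115), (318, 105), (322, 100), (326, 106), (330, 108), (334, 110), (338, 111), (342, 113), (346, 109), (350, 92), (354, 69), (358, 61), (362, 80), (366, 107), (370, 112), (374, 112), (378, 113), (382, 116), (386, 118), (390, 119), (394, 115), (398, 107)]
```

Measured: the ring's centre is about 9–11 mm above the collar, and about 31–33 mm of barrel is still inside. The pump is held steady, so I'm handing in.

```bash
python3 -c "
from bench import bot
print(bot.job_done())"
```

```text
the job is handed in; nothing more can be done
None
```

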